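Take the blade cassette out of its clamped dock

ROBOT

A 7-joint arm with a two-finger parallel gripper is mounted at the origin on the work surface. World frame = base frame: x ahead of the robot, y to its left, z up, the work surface at z = 0. Lengths are in m, angles in rad, forces in N, time in s.
With the tool pointing down it reaches from about 0.425 to 0.875 m from the base axis. Payload 8.4 kg.
Tool frame: the origin (TCP) lies between the finger pads; the fingertips stand 8 mm ahead of it and the grasp point (between the pads) lies 11 mm behind it; z points along the fingers, y is the line along which they close (so a half turn about z gives the same grasp; the last joint's range is limited). The gripper opens to 85 mm and grips with 20 to 120 N. Pads are 22 mm wide; open, the fingers measure 114 mm over their backs; the gripper's body (76 mm by 85 mm) begins 54 mm behind the grasp point. The pads swing forward as they close: fully open they stand 13 mm farther back than shut.
Start: joints at [-1.389, 0.333, 0.04, 1.465, -0.013, 1.343, -0.059], TCP at [0.18, 0.625, 0.239] pointing down, gripper open.
Joint ranges: [-2.58, 2.58], [-0.38, 2.09], [-1.3, 1.39], [0.25, 2.4], [-1.5, 4.64], [0.08, 2.09], [-2.65, 2.65]. Speed limits (rad/s): [2.22, 2.22, 2.79, 2.79, 3.14, 3.14, 3.14].

INTERFACE

Orientations are given as a unit quaternion [w, x, y, z].
In Python, from workcell import env gives the robot as it stands.
- The arm moves only by the tool carry_out, never from a script. Its argument "moves" is a list of rows, each an object with "delta_pos": the shift along the tool's x, y, z each as a share of 15 cm, from -1 to 1, a list of three; "delta_rot": the turn, a rotation vector about the tool's x, y, z each as a share of 90 degrees, from -1 to 1, a list of three. A call has 1 to 5 rows; each row is the pose to reach, as a shift and turn from the pose commanded when the call began, along the tool's axes at that moment; what a row does not reach only later rows make up. A row lasts 1/12 s, in which the tool goes at most 41.7 mm and 7.16 degrees, less where a joint would pass 70% of its speed; a pose out of reach is approached as far as the arm can. A call with a number of a shift or a turn outside -1 to 1 is refused whole. A call with a gripper value outside its range is refused whole. "grip" is the closure, from -1 (fully open) to 1 (shut), set as the call begins (left out, the last holds). The fingers move at their own pace and stop on an object; "grip_force" is the grip in N (left out, the last holds). Time passes only in rows, so rows that repeat a pose let the fingers close. It gives the time, the measured TCP pose, the force, the opening and the grip force at its end, in the units of the state.
- env.sense(): the state, without advancing time (a new reading comes with each control period).
- env.grab_frame(name): name is "scene" or "top"; returns the picture (384x512x3 uint8, red, green, blue); there is no depth.
- env.calibration(name): a dict with "intrinsics" (3x3 intrinsics, pixels), "k1" (the pictures are not rectified: a ray, as slopes to the right and down, at radius r is drawn at 1 + k1 r^2 times it, then the intrinsics apply), "xyz" and "rotation" of the camera in the world. Camera axes: x right, y down, z forward; pixel columns grow to the right and rows downward; lengths in m; the calibration is good to about 2 mm. A picture is of the moment at which its call begins. calibration takes no time and is no camera call.
- env.hand_in(): hands the job in; it is judged then, once.
Trained networks look in the newest picture that a camera, given by its name, has taken for a name from the list of things; names that differ only in an ending like _2 or _b are one class to them, and where a whole thing is asked for, a point or a joint stands for the part that bears it (a point fixed in the world has none). Each returns a list of dicts, best first, with "p" (0 to 1); they miss things now and then, are a little off and sometimes report something else, mostly with a low value. They report only what shows in the picture. A call takes as long as a camera call. They do not tell look-alikes from the thing itself.
- env.recognise(thing, camera): "box" ([left, top, width, height] in pixels, round what is visible of it).
- env.trace(thing, camera): "region" (384x512 bool, what is visible of it) and "box" ([left, top, width, height] in pixels, round what is visible of it).
The state is a dict: "time_s": time; "q": joint angles; "joint_velocities": joint speeds; "tau": joint torques, N m; "ee_pos": TCP position; "tcp_rot": TCP orientation; "wrist_force": force on the tool from outside, world axes, zero at the start; "wrist_torque": the same for the moment, N m; "width": opening from 0.0 (shut) to 1.0 (fully open); "grip_force": force on a finger pad.
Only numpy, scipy, OpenCV 4.12 (cv2) and the standard library are available. Lean on these libraries where they do the work, as an engineer would, in place of code of your own. Each camera call takes 0.05 s, during which the arm holds its last target. There are 200 camera calls.

TASK

Swing the red-handled toggle clamp up and over, off the blade cassette, so that it stays open, then pinch the cassette's two orange side buttons together and lift the cassette straight out of its dock without forcing the latches. Set it down gently in the grey service tray, upright, flat on the tray's floor and lengthways, and let it go. Leave the clamp open and the other things on the bench where they are.

Things in the scene. Friction and masses are not known exactly. Their poses are not given: they have to be found in the camera images.
- dock: Fixed aluminium dock, base plate 270 x 100 x 12 mm, holding the cassette. Origin on the table below the cassette's middle; x along the cassette towards the clamp, z up. A steel lip each side (52 mm long, 33 mm high, inner face 31 mm from the centre line) catches the button's toe until it is pressed; end cups 26 mm high hold the cassette's ends with 1.5 mm play.
- cassette_mid (a point): Blade cassette: teal block 130 x 40 x 60 mm high, aluminium top, green rollers, 0.27 to 0.43 kg, with an orange button at the middle of each long side. This point: on its centre line, midway between the buttons, 50 mm above its underside (62 mm above the table when docked); x along it, y to the left button, z up. With both buttons pressed it lifts straight out and may be carried by them.
- button_left (a joint): Travel (m) of the left (+y) orange button: 0 free, 0.006 fully pressed inwards; 3 N starts it, 8 N presses it fully, 15 to 25 N grip carries the cassette. Each button is 40 mm long, 24 mm high, centred level with cassette_mid; outer faces 64 mm apart free, 52 mm pressed. A leg below ends in a toe reaching 35 mm from the centre line when free (29 mm pressed), 8 to 14 mm above the underside.
- button_right (a joint): The same for the right (-y) orange button.
- clamp (a joint): Angle (rad) of the toggle clamp arm: 0 shut, its rubber foot on the cassette's top; grows as the handle goes up and over, away from the cassette, to the open stop at 2.1. It goes over centre: it falls shut if let go below about 1.3 and falls open above about 1.5; some 2 N at the handle lifts it.
- clamp_handle (a point): Centre of the clamp's red handle, a round bar 18 mm across, 36 mm long, parallel to the dock's y, at the end of the 18 mm wide arm. Shut, it lies 28 mm from the cassette's middle towards the hinge, 112 mm above the table; it moves on a 99 mm circle about clamp_hinge. It can be pinched by its two ends from above.
- clamp_hinge (a point): Centre of the clamp's hinge, 90 mm above the table and 125 mm from the dock's origin along the dock's x; the hinge axis is the dock's y; the bracket is 36 mm wide and 98 mm high.
- tray: Fixed grey service tray, open on top, 170 x 100 mm outside, walls 22 mm high and 5 mm thick, black liner on its floor 5 mm above the table (inside 160 x 90 mm). Origin on the table below its centre; x along its length, z up.
- reel_white: Bystander: empty wire reel standing on end: black flanges 100 mm across, white hub, 90 mm high; origin at the centre of its underside
- reel_blue: Bystander: empty wire reel standing on end: black flanges 90 mm across, blue hub, 100 mm high; origin at the centre of its underside
- spray: Bystander: white spray bottle with blue cap, 60 mm across, 170 mm high; origin at the centre of its underside
- roller: Bystander: spare green feed roller lying flat: ring 52 mm across, 30 mm high; origin at the centre of its underside
- parts_bin: Bystander: open yellow bin 120 x 90 x 50 mm high; origin at the centre of its underside
- driver: Bystander: screwdriver with a red handle, 200 mm long, lying on the table; origin midway along it
- spanner: Bystander: spanner, 180 mm long, lying on the table; origin midway along it
Things that resemble listed ones, but are neither listed nor needed, are in the scene too. There is more than one size of the tray; the job needs the larger.

How it is judged:
On the way, in this order (a step that is already met when the one before it is completed fails the run):
1. the toggle clamp has been swung over centre, open by more than 1.7 rad, with the cassette still in its dock (value of joint clamp above 1.7 rad and z of cassette_mid in the frame of dock below 0.068 m), for 0.2 s.
2. both orange buttons are pressed at least 4 mm together while the cassette is still in its dock (all of step 1 and value of joint each of button_left, button_right above 0.004 m), for 0.1 s.
3. the cassette has been lifted at least 40 mm out of the dock (z of cassette_mid in the frame of dock above 0.102 m), for 0.1 s.
At the end, for the whole second after the job is handed in: The cassette rests upright (within 0.08 rad) and still on the tray's floor, inside its walls (within 18 mm lengthways and 13 mm crossways of the tray's centre) and lengthways within 0.3 rad, either way round, its two buttons sprung out again; the clamp arm stands open by more than 1.7 rad (x of cassette_mid in the frame of tray between -0.018 and 0.018 m and y of cassette_mid in the frame of tray between -0.013 and 0.013 m and z of cassette_mid in the frame of tray between 0.05 and 0.059 m and angle between the x axis of cassette_mid and the x axis of tray, either way round below 0.3 rad and angle between cassette_mid's own z axis and vertical below 0.08 rad and linear speed of cassette below 0.02 m/s and value of joint clamp above 1.7 rad and value of joint each of button_left, button_right below 0.002 m); the robot touches nothing.
It fails at once if the latches are forced: the cassette pulls on the dock with more than 60 N (contact force between cassette and dock above 60 N).
It fails at once if the cassette is banged into the tray (contact force over 150 N) (contact force between cassette and tray above 150 N).
It fails at once if the cassette is dropped: let go over the tray with its underside more than 12 mm above the tray's floor (horizontal distance between cassette_mid and tray below 0.1 m and z of cassette_mid in the frame of tray above 0.067 m and contact force between cassette and the fingers below 0.1 N).
It fails at once if another thing on the bench is moved by more than 30 mm (distance of any of reel_white, reel_blue, spray, roller, parts_bin, driver, spanner from where it was at the start of the episode above 0.03 m).
It also fails if it takes over 56 s, if anything falls off the work surface, if the arm or the gripper's body presses on something with over 40 N, if the wrist force passes 120 N, or if a joint passes its speed limit or range.

## Working session

There is one attempt and no reset: what is moved stays moved. The work goes in short steps, Python scripts to look and compute and a tool call to move; the robot and the scene stay as the last step left them, time stands still between calls to the robot, and variables do not carry over. Pictures are saved under pics/ and viewed, at most 10 in all, crops included, and the job is handed in when it is done.

Besides the shell and the picture viewer there is one more tool, called as name([rows], argument=value, ...), one row to a line, values as JSON. carry_out: Moves the arm, as the interface text tells. Its arguments: {"type":"object","properties":{"moves":{"type":"array","items":{"type":"object","properties":{"delta_pos":{"type":"array","items":{"type":"number","minimum":-1,"maximum":1}},"delta_rot":{"type":"array","items":{"type":"number","minimum":-1,"maximum":1}}}}},"grip":{"type":"number"},"grip_force":{"type":"number"}},"required":["moves"]}

```bash
mkdir -p pics; ls; python3 - <<'E'
from workcell import env
import cv2,numpy as np
for n in("scene","top"):
    f=env.grab_frame(n); cv2.imwrite(f"pics/{n}0.png",f[:,:,::-1])
    c=env.calibration(n); print(n,c)
    for t in("dock","cassette_mid","clamp_handle","tray","button_left"):
        print(t,[(np.round(d["box"]).tolist(),round(d["p"],2)) for d in env.recognise(t,n)])
s=env.sense();print(s)
E
```

```text
pics
scene {'intrinsics': array([[363.21418692,   0.        , 255.31254802],
       [  0.        , 363.21418692, 192.40779694],
       [  0.        ,   0.        ,   1.        ]]), 'k1': -0.07848170268295722, 'xyz': array([ 1.16932531, -0.6985031 ,  0.8018386 ]), 'rotation': array([-0.40955161,  0.85314426,  0.29250768, -0.13730113])}
dock [([148.0, 197.0, 92.0, 52.0], 0.92), ([158.0, 196.0, 41.0, 29.0], 0.41)]
cassette_mid [([158.0, 196.0, 41.0, 32.0], 0.76)]
clamp_handle [([179.0, 192.0, 36.0, 21.0], 0.7), ([237.0, 200.0, 15.0, 18.0], 0.56)]
tray [([253.0, 141.0, 34.0, 15.0], 0.85), ([220.0, 156.0, 48.0, 29.0], 0.75)]
button_left []
top {'intrinsics': array([[380.20084436,   0.        , 259.9177572 ],
       [  0.        , 380.20084436, 194.6790544 ],
       [  0.        ,   0.        ,   1.        ]]), 'k1': 0.036015931112719786, 'xyz': array([0.50534411, 0.00585476, 1.360743  ]), 'rotation': array([ 0.02663473, -0.70243509,  0.71085138, -0.02378758])}
dock [([293.0, 184.0, 38.0, 78.0], 0.57)]
cassette_mid [([305.0, 213.0, 22.0, 42.0], 0.74), ([286.0, 128.0, 21.0, 26.0], 0.31)]
cl
[... 216 characters left out ...]
,  0.33318304,  0.03988617,  1.46541109, -0.01341369,
        1.34328073, -0.05847142]), 'joint_velocities': array([-9.09725516e-05, -2.19739567e-03, -2.61127460e-04, -1.71876554e-04,
       -2.70673519e-04, -1.34025428e-03,  1.52191074e-03]), 'tau': array([-5.13922423e-04, -6.57969475e+01,  1.36213437e+00, -4.05672276e+01,
        1.66343933e-02,  2.86430914e-03,  5.37033543e-05]), 'ee_pos': array([0.18011064, 0.62452077, 0.23931323]), 'tcp_rot': array([-1.37193291e-05,  1.39925609e-01,  9.90162019e-01, -7.24019947e-06]), 'wrist_force': array([-0.76546732,  0.2813873 ,  0.23118623]), 'wrist_torque': array([0.02617419, 0.00320331, 0.05803716]), 'grip_force': 0.0, 'width': 1.0037497467102923}
```

```bash
python3 - <<'E'
import cv2
a=cv2.imread("pics/top0.png")[110:290,130:370];cv2.imwrite("pics/t1.png",cv2.resize(a,(800,600),interpolation=cv2.INTER_CUBIC))
a=cv2.imread("pics/scene0.png")[120:270,120:320];cv2.imwrite("pics/s1.png",cv2.resize(a,(800,600),interpolation=cv2.INTER_CUBIC))
E
```

```text
(no output)
```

View pics/t1.png

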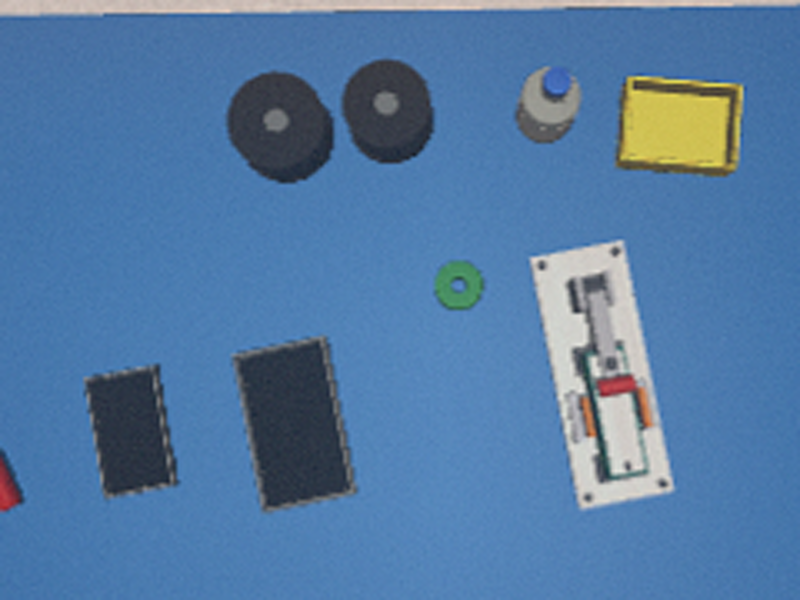

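View pics/s1.png

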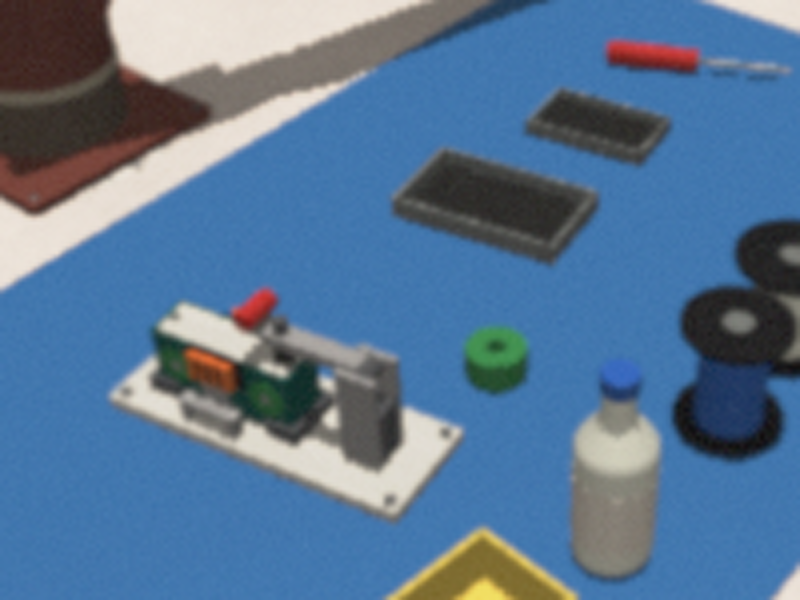

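View pics/top0.png

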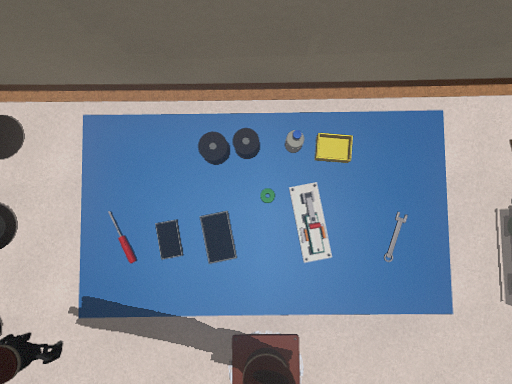

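```bash
cat > h.py <<'E'
import numpy as np,cv2
from workcell import env
from scipy.spatial.transform import Rotation as R
def Rot(q): return R.from_quat(np.roll(q,-1))
def unproj(n,uv,z):
    c=env.calibration(n);K=c["intrinsics"];uv=np.atleast_2d(uv).astype(float)
    d=(uv-K[:2,2])/K[0,0];x=d.copy()
    for _ in range(10): x=d/(1+c["k1"]*(x**2).sum(1,keepdims=True))
    r=Rot(c["rotation"]).apply(np.c_[x,np.ones(len(x))]);o=c["xyz"]
    return (o+r*((z-o[2])/r[:,2])[:,None])[:,:2]
def proj(n,P):
    c=env.calibration(n);K=c["intrinsics"];p=Rot(c["rotation"]).inv().apply(np.atleast_2d(P)-c["xyz"])
    s=p[:,:2]/p[:,2:];s=s*(1+c["k1"]*(s**2).sum(1,keepdims=True));return s*K[0,0]+K[:2,2]
def fitrect(W,L,B):
    # W corners order: far-left, far-right, near-right, near-left in (x fwd,y left)
    m=np.array([[L,B],[L,-B],[-L,-B],[-L,B]])/2;c=W.mean(0);w=W-c
    a=np.arctan2((m[:,0]*w[:,1]-m[:,1]*w[:,0]).sum(),(m*w).sum())
    q=m@np.array([[np.cos(a),np.sin(a)],[-np.sin(a),np.cos(a)]])
    return c,a,np.linalg.norm(w-q,axis=1)
def delta(pos,yaw):
    """shares to put TCP pos with tool y along yaw (tool down)"""
    s=env.sense();r=Rot(s["tcp_rot"]);y=np.array([np.cos(yaw),np.sin(yaw),0])
    if r.apply([0,1,0])@y<0:y=-y
    z=np.array([0,0,-1.]);T=R.from_matrix(np.c_[np.cross(y,z),y,z])
    return np.round(r.inv().apply(np.array(pos)-s["ee_pos"])/.15,3),np.round((r.inv()*T).as_rotvec()/(np.pi/2),3)
E
python3 - <<'E'
from h import *
cr=lambda p:np.array(p)*0.3+[130,110]-0.35
D=cr([(530,257),(624,241),(674,490),(581,509)]);T=cr([(233,353),(326,337),(356,490),(265,510)]);S=cr([(86,380),(158,365),(177,486),(106,497)])
print(fitrect(unproj("top",D,.012),.270,.1));print(fitrect(unproj("top",T,.02),.17,.1))
w=unproj("top",S,.022);print("small",np.linalg.norm(w[0]-w[3]),np.linalg.norm(w[0]-w[1]))
print("handle",unproj("top",cr([617,386]),.112),unproj("scene",np.array([[256,306]])/4+[120,120]-.4,.112))
sd=np.array([(112,398),(398,517),(462,432)])/4+[120,120]-.4
print("scene plate corners near-right, far-right, far-left",unproj("scene",sd,.012))
print("scene tray",unproj("scene",np.array([(394,206),(444,150),(597,192),(552,252)])/4+[120,120]-.4,.022))
E
```

```text
(array([ 0.50414836, -0.16598726]), np.float64(0.17714462751900267), array([0.00123446, 0.00154039, 0.00089589, 0.0003889 ]))
(array([0.4566894 , 0.15888684]), np.float64(0.1911379391978663), array([0.00057556, 0.00388814, 0.00291888, 0.00238765]))
small 0.12400246797494757 0.0768458182228138
handle [[ 0.49159773 -0.16766848]] [[ 0.4894798  -0.16434487]]
scene plate corners near-right, far-right, far-left [[ 0.38464523 -0.2389066 ]
 [ 0.64957911 -0.19167618]
 [ 0.62930077 -0.09539106]]
scene tray [[0.39470994 0.08552194]
 [0.36966415 0.18526372]
 [0.529034   0.21954128]
 [0.55225073 0.11983824]]
```

```bash
python3 - <<'E'
from h import *
Y=.177+np.pi/2
for p in[(.40,.45,.24),(.45,.3,.24),(.4905,-.167,.24)]: print(delta(p,Y))
E
```

```text
(array([-1.731, -0.712, -0.005]), array([-0.   , -0.   , -0.291]))
(array([-2.328, -1.58 , -0.005]), array([-0.   , -0.   , -0.291]))
(array([-3.45 , -4.497, -0.005]), array([-0.   , -0.   , -0.291]))
```

carry_out([
  {"delta_pos":[-1,-0.45,0],"delta_rot":[0,0,-0.291]},
  {"delta_pos":[-1,-0.45,0],"delta_rot":[0,0,-0.291]},
  {"delta_pos":[-1,-0.45,0],"delta_rot":[0,0,-0.291]},
  {"delta_pos":[-1,-0.45,0],"delta_rot":[0,0,-0.291]},
  {"delta_pos":[-1,-0.45,0],"delta_rot":[0,0,-0.291]},
], grip=-1, grip_force=22)

```text
time_s: 1.02
ee_pos: [0.3144, 0.5116, 0.2399]
tcp_rot: [0.002, -0.086, 0.996, -0.001]
wrist_force: [1.2, -0.7, -0.0]
width: 0.997
grip_force: 0.0
```

```bash
python3 - <<'E'
from h import *
Y=.177+np.pi/2
for p in[(.45,.3,.24),(.4905,-.166,.2),(.4905,-.166,.101)]: print(delta(p,Y))
print(env.sense()["ee_pos"])
E
```

```text
(array([-0.649, -1.544,  0.006]), array([-0.002,  0.002, -0.003]))
(array([-0.383, -4.651,  0.28 ]), array([-0.002,  0.002, -0.003]))
(array([-0.381, -4.649,  0.94 ]), array([-0.002,  0.002, -0.003]))
[0.31443743 0.51156487 0.23992574]
```

carry_out([
  {"delta_pos":[-0.4,-0.95,0]},
  {"delta_pos":[-0.4,-0.95,0]},
  {"delta_pos":[-0.4,-0.95,0]},
  {"delta_pos":[-0.4,-0.95,0]},
])

```text
invalid input at $.moves[0]: expected keys delta_pos, delta_rot
```

carry_out([
  {"delta_pos":[-0.1,-0.95,0]},
  {"delta_pos":[-0.1,-0.95,0]},
  {"delta_pos":[-0.1,-0.95,0]},
  {"delta_pos":[-0.1,-0.95,0]},
])

```text
invalid input at $.moves[0]: expected keys delta_pos, delta_rot
```

carry_out([
  {"delta_pos":[0.1,-0.95,0]},
  {"delta_pos":[0.1,-0.95,0]},
  {"delta_pos":[0.1,-0.95,0]},
  {"delta_pos":[0.1,-0.95,0]},
])

```text
invalid input at $.moves[0]: expected keys delta_pos, delta_rot
```

carry_out([
  {"delta_pos":[0.1,-0.95,0.0]},
  {"delta_pos":[0.1,-0.95,0.0]},
  {"delta_pos":[0.1,-0.95,0.0]},
  {"delta_pos":[0.1,-0.95,0.0]},
])

```text
invalid input at $.moves[0]: expected keys delta_pos, delta_rot
```

```bash
python3 - <<'E'
from h import *
Y=.177+np.pi/2
for p in[(.4905,-.166,.2),(.4905,-.166,.101)]: print(delta(p,Y))
print(env.sense()["ee_pos"])
E
```

```text
(array([-0.383, -4.651,  0.28 ]), array([-0.002,  0.002, -0.003]))
(array([-0.381, -4.649,  0.94 ]), array([-0.002,  0.002, -0.003]))
[0.31443743 0.51156487 0.23992574]
```

carry_out([
  {"delta_pos":[-0.4,-0.95,0],"delta_rot":[0,0,0]},
  {"delta_pos":[-0.4,-0.95,0],"delta_rot":[0,0,0]},
  {"delta_pos":[-0.4,-0.95,0],"delta_rot":[0,0,0]},
  {"delta_pos":[-0.4,-0.95,0],"delta_rot":[0,0,0]},
])

```text
time_s: 1.35
ee_pos: [0.3917, 0.385, 0.2396]
tcp_rot: [0.0, -0.086, 0.996, -0.0]
wrist_force: [1.2, -0.0, -0.0]
width: 1.002
grip_force: 0.0
```

carry_out([
  {"delta_pos":[-0.1,-0.95,0],"delta_rot":[0,0,0]},
  {"delta_pos":[-0.1,-0.95,0],"delta_rot":[0,0,0]},
  {"delta_pos":[-0.1,-0.95,0],"delta_rot":[0,0,0]},
  {"delta_pos":[-0.1,-0.95,0],"delta_rot":[0,0,0]},
])

```text
time_s: 1.68
ee_pos: [0.4311, 0.2452, 0.2397]
tcp_rot: [0.0, -0.085, 0.996, -0.0]
wrist_force: [1.1, 0.3, 0.1]
width: 1.004
grip_force: 0.0
```

carry_out([
  {"delta_pos":[0.1,-0.95,0],"delta_rot":[0,0,0]},
  {"delta_pos":[0.1,-0.95,0],"delta_rot":[0,0,0]},
  {"delta_pos":[0.1,-0.95,0],"delta_rot":[0,0,0]},
  {"delta_pos":[0.1,-0.95,0],"delta_rot":[0,0,0]},
])

```text
time_s: 2.02
ee_pos: [0.4399, 0.1025, 0.2397]
tcp_rot: [0.0, -0.085, 0.996, -0.0]
wrist_force: [0.6, 0.2, -0.3]
width: 0.998
grip_force: 0.0
```

carry_out([
  {"delta_pos":[0.1,-0.95,0],"delta_rot":[0,0,0]},
  {"delta_pos":[0.1,-0.95,0],"delta_rot":[0,0,0]},
  {"delta_pos":[0.1,-0.95,0],"delta_rot":[0,0,0]},
  {"delta_pos":[0.1,-0.95,0],"delta_rot":[0,0,0]},
])

```text
time_s: 2.35
ee_pos: [0.4497, -0.0405, 0.2399]
tcp_rot: [0.001, -0.085, 0.996, -0.0]
wrist_force: [-0.8, 1.0, 0.8]
width: 0.995
grip_force: 0.0
```

```bash
python3 - <<'E'
from h import *
Y=.177+np.pi/2
for p in[(.4905,-.166,.2),(.4905,-.166,.101)]: print(delta(p,Y))
print(env.sense()["ee_pos"])
E
```

```text
(array([-0.126, -0.871,  0.266]), array([-0.   ,  0.001, -0.004]))
(array([-0.125, -0.87 ,  0.926]), array([-0.   ,  0.001, -0.004]))
[ 0.44966358 -0.04051013  0.23986714]
```

carry_out([
  {"delta_pos":[-0.126,-0.86,0.26],"delta_rot":[0,0,-0.006]},
  {"delta_pos":[-0.126,-0.86,0.26],"delta_rot":[0,0,-0.006]},
  {"delta_pos":[-0.126,-0.86,0.26],"delta_rot":[0,0,-0.006]},
  {"delta_pos":[-0.126,-0.86,0.26],"delta_rot":[0,0,-0.006]},
  {"delta_pos":[-0.126,-0.86,0.26],"delta_rot":[0,0,-0.006]},
])

```text
time_s: 2.77
ee_pos: [0.4907, -0.1624, 0.1995]
tcp_rot: [-0.001, -0.09, 0.996, -0.001]
wrist_force: [-0.8, -0.2, 0.2]
width: 0.995
grip_force: 0.0
```

```bash
python3 - <<'E'
from h import *
print(delta((.4905,-.166,.101),.177+np.pi/2),env.sense()["ee_pos"])
f=env.grab_frame("scene")[:,:,::-1]
print([proj("scene",(.4905,-.166,z)) for z in(.101,.2)])
cv2.imwrite("pics/s2.png",cv2.resize(f[110:260,120:320],(800,600),interpolation=cv2.INTER_CUBIC))
E
```

```text
(array([ 0.004, -0.022,  0.657]), array([-0.001, -0.001,  0.002])) [ 0.49068657 -0.16241405  0.19954569]
[array([[183.86667979, 199.3301946 ]]), array([[179.78351855, 172.59731903]])]
```

View pics/s2.png

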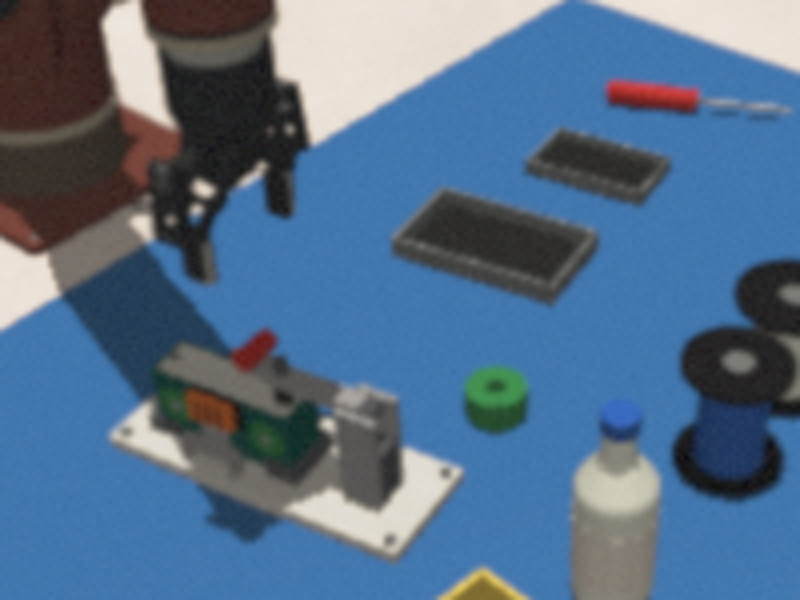

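carry_out([
  {"delta_pos":[0.004,-0.022,0.2],"delta_rot":[0,0,0.002]},
  {"delta_pos":[0.004,-0.022,0.45],"delta_rot":[0,0,0.002]},
  {"delta_pos":[0.004,-0.022,0.67],"delta_rot":[0,0,0.002]},
  {"delta_pos":[0.004,-0.022,0.67],"delta_rot":[0,0,0.002]},
])

```text
time_s: 3.15
ee_pos: [0.4877, -0.1594, 0.095]
tcp_rot: [-0.004, -0.092, 0.996, 0.001]
wrist_force: [-1.7, 0.8, -0.1]
width: 0.999
grip_force: 0.0
```

carry_out([
  {"delta_pos":[0,0,0],"delta_rot":[0,0,0]},
  {"delta_pos":[0,0,0],"delta_rot":[0,0,0]},
  {"delta_pos":[0,0,0],"delta_rot":[0,0,0]},
  {"delta_pos":[0,0,0],"delta_rot":[0,0,0]},
  {"delta_pos":[0,0,0],"delta_rot":[0,0,0]},
], grip=1, grip_force=25)

```text
time_s: 3.57
ee_pos: [0.4933, -0.1657, 0.1029]
tcp_rot: [0.003, -0.09, 0.996, -0.002]
wrist_force: [0.3, -12.5, 8.3]
width: 0.416
grip_force: 29.5
```

carry_out([
  {"delta_pos":[0,0,0],"delta_rot":[0,0,0]},
  {"delta_pos":[0,0,0],"delta_rot":[0,0,0]},
  {"delta_pos":[0,0,0],"delta_rot":[0,0,0]},
])

```text
time_s: 3.82
ee_pos: [0.4933, -0.1657, 0.1029]
tcp_rot: [0.003, -0.09, 0.996, -0.002]
wrist_force: [0.1, -10.7, 8.0]
width: 0.421
grip_force: 29.6
```

carry_out([
  {"delta_pos":[-0.042,-0.01,-0.125],"delta_rot":[0,0,0]},
  {"delta_pos":[-0.108,-0.01,-0.239],"delta_rot":[0,0,0]},
  {"delta_pos":[-0.195,-0.01,-0.338],"delta_rot":[0,0,0]},
  {"delta_pos":[-0.301,-0.01,-0.417],"delta_rot":[0,0,0]},
  {"delta_pos":[-0.419,-0.01,-0.475],"delta_rot":[0,0,0]},
])

```text
time_s: 4.23
ee_pos: [0.5535, -0.1549, 0.1738]
tcp_rot: [0.001, -0.09, 0.996, -0.001]
wrist_force: [0.4, -9.9, -7.0]
width: 0.416
grip_force: 25.7
```

carry_out([
  {"delta_pos":[-0.127,-0.01,-0.031],"delta_rot":[0,0,0]},
  {"delta_pos":[-0.259,-0.01,-0.038],"delta_rot":[0,0,0]},
  {"delta_pos":[-0.389,-0.01,-0.017],"delta_rot":[0,0,0]},
  {"delta_pos":[-0.513,-0.01,0.028],"delta_rot":[0,0,0]},
  {"delta_pos":[-0.625,-0.01,0.097],"delta_rot":[0,0,0]},
])

```text
time_s: 4.65
ee_pos: [0.6484, -0.138, 0.1598]
tcp_rot: [0.003, -0.091, 0.996, -0.001]
wrist_force: [1.4, -4.1, 3.6]
width: 0.419
grip_force: 27.0
```

```bash
python3 - <<'E'
from h import *
print(env.sense()["ee_pos"],env.sense()["wrist_force"])
f=env.grab_frame("scene")[:,:,::-1]
cv2.imwrite("pics/s3.png",cv2.resize(f[110:260,120:320],(800,600),interpolation=cv2.INTER_CUBIC))
E
```

```text
[ 0.64838575 -0.13798019  0.15978158] [ 1.35876253 -4.06090109  3.62873989]
```

View pics/s3.png

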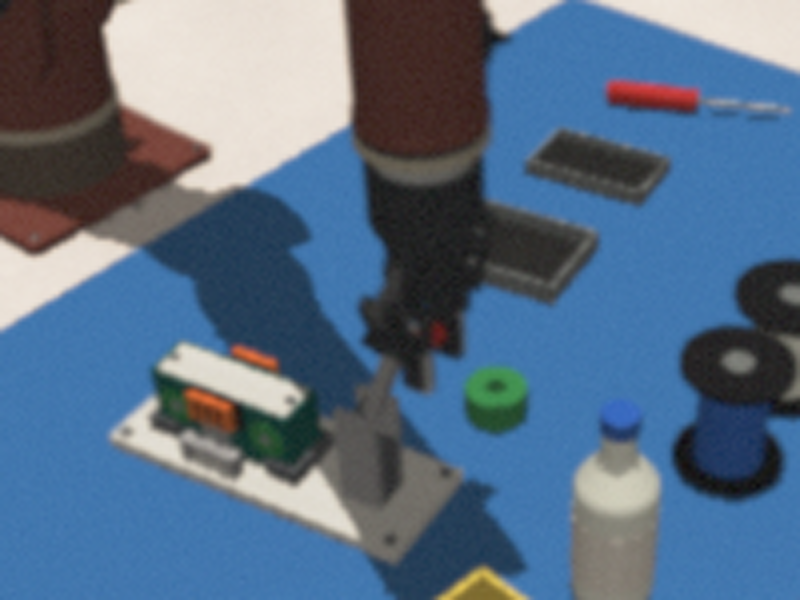

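carry_out([
  {"delta_pos":[0,0,0],"delta_rot":[0,0,0]},
  {"delta_pos":[0,0,0],"delta_rot":[0,0,0]},
  {"delta_pos":[0,0,0],"delta_rot":[0,0,0]},
  {"delta_pos":[0,0,0],"delta_rot":[0,0,0]},
  {"delta_pos":[0,0,0],"delta_rot":[0,0,0]},
], grip=-1)

```text
time_s: 5.12
ee_pos: [0.6454, -0.1365, 0.157]
tcp_rot: [0.0, -0.091, 0.996, 0.0]
wrist_force: [-0.5, -0.5, -0.4]
width: 0.998
grip_force: 0.0
```

carry_out([
  {"delta_pos":[0,0,-0.25],"delta_rot":[0,0,0]},
  {"delta_pos":[0,0,-0.5],"delta_rot":[0,0,0]},
  {"delta_pos":[0,0,-0.55],"delta_rot":[0,0,0]},
  {"delta_pos":[0,0,-0.55],"delta_rot":[0,0,0]},
])

```text
time_s: 5.45
ee_pos: [0.6469, -0.1374, 0.2431]
tcp_rot: [0.003, -0.091, 0.996, -0.0]
wrist_force: [0.2, 0.6, 0.2]
width: 1.0
grip_force: 0.0
```

carry_out([
  {"delta_pos":[0.95,0,0],"delta_rot":[0,0,0]},
  {"delta_pos":[0.95,0,0],"delta_rot":[0,0,0]},
  {"delta_pos":[0.95,0,0],"delta_rot":[0,0,0]},
  {"delta_pos":[0.95,0,0],"delta_rot":[0,0,0]},
  {"delta_pos":[0.95,0,0],"delta_rot":[0,0,0]},
])

```text
time_s: 5.87
ee_pos: [0.5013, -0.1641, 0.2386]
tcp_rot: [-0.0, -0.09, 0.996, 0.001]
wrist_force: [0.2, -1.0, 0.1]
width: 1.004
grip_force: 0.0
```

```bash
python3 - <<'E'
from h import *
print(env.sense()["ee_pos"])
for n in ("scene","top"):
    f=env.grab_frame(n);cv2.imwrite(f"pics/{n}4.png",f[:,:,::-1])
    h=cv2.cvtColor(f,cv2.COLOR_RGB2HSV);m=cv2.inRange(h,(5,150,120),(18,255,255));m[:150]=0
    _,_,st,ce=cv2.connectedComponentsWithStats(m)
    for s,c in zip(st[1:],ce[1:]):
        if s[4]>15: print(n,s,c,unproj(n,c,.07))
    f=env.grab_frame(n)
for p in((.4655,-.1705,.051),(.463,-.172,.051)):print(delta(p,.178+np.pi/2),proj("scene",np.array(p)+[0,0,.021]))
E
```

```text
[ 0.50133365 -0.16411628  0.23857663]
(array([ 0.277, -0.007,  1.252]), array([0.   , 0.   , 0.004])) [[178.30066429 204.06340621]]
(array([ 0.295, -0.014,  1.252]), array([0.   , 0.   , 0.004])) [[177.38762099 203.98642593]]
```

```bash
python3 - <<'E'
from h import *
u=np.array([.984,.177]);v=np.array([-.177,.984])
s=lambda p:np.array(p)/4+[120,110]-.4
a=unproj("scene",s([210,410]),.062)[0]+.032*v;b=unproj("scene",s([255,357]),.074)[0]-.028*v
print("scene mid from right,left",a,b)
cr=lambda p:np.array(p)*0.3+[130,110]-0.35
c=unproj("top",cr([[588,416],[644,407]]),.074);print("top",c,c.mean(0),np.linalg.norm(c[0]-c[1]))
a=unproj("scene",s([[155,372],[185,343],[318,386],[287,418]]),.072);print("top face corners",a.round(4).tolist(),a.mean(0))
E
```

```text
scene mid from right,left [ 0.46311791 -0.16948162] [ 0.46630913 -0.17240749]
top [[ 0.46135142 -0.14305834]
 [ 0.46978384 -0.19964055]] [ 0.46556763 -0.17134945] 0.057207097466998195
top face corners [[0.4113, -0.2042], [0.4026, -0.1658], [0.5229, -0.1376], [0.5304, -0.178]] [ 0.46680806 -0.17141321]
```

carry_out([
  {"delta_pos":[0.278,-0.01,0.25],"delta_rot":[0,0,0]},
  {"delta_pos":[0.278,-0.01,0.5],"delta_rot":[0,0,0]},
  {"delta_pos":[0.278,-0.01,0.7],"delta_rot":[0,0,0]},
  {"delta_pos":[0.278,-0.01,0.7],"delta_rot":[0,0,0]},
  {"delta_pos":[0.278,-0.01,0.7],"delta_rot":[0,0,0]},
])

```text
time_s: 6.48
ee_pos: [0.4643, -0.1715, 0.1333]
tcp_rot: [-0.002, -0.091, 0.996, -0.0]
wrist_force: [0.6, -0.2, 1.5]
width: 1.0
grip_force: 0.0
```

```bash
python3 - <<'E'
from h import *
s=env.sense();print(s["ee_pos"],s["wrist_force"],delta((.465,-.171,.049),.178+np.pi/2))
f=env.grab_frame("scene")[:,:,::-1]
cv2.imwrite("pics/s5.png",cv2.resize(f[110:260,120:320],(800,600),interpolation=cv2.INTER_CUBIC))
E
```

```text
[ 0.46431853 -0.17148056  0.13332215] [ 0.61429359 -0.19100245  1.54205892] (array([-0.007,  0.003,  0.562]), array([-0.   , -0.003,  0.003]))
```

View pics/s5.png

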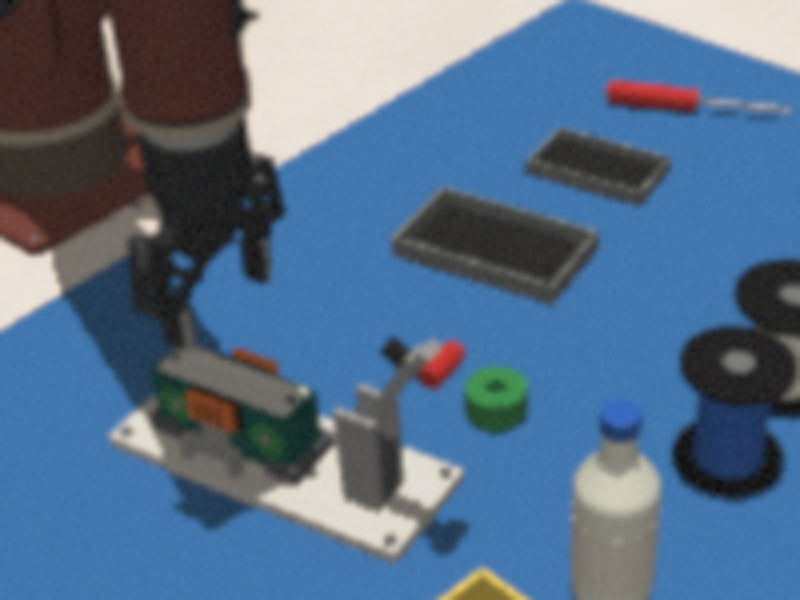

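carry_out([
  {"delta_pos":[-0.005,0.002,0.15],"delta_rot":[0,0,0]},
  {"delta_pos":[-0.005,0.002,0.3],"delta_rot":[0,0,0]},
  {"delta_pos":[-0.005,0.002,0.45],"delta_rot":[0,0,0]},
  {"delta_pos":[-0.005,0.002,0.56],"delta_rot":[0,0,0]},
  {"delta_pos":[-0.005,0.002,0.56],"delta_rot":[0,0,0]},
])

```text
time_s: 6.95
ee_pos: [0.4661, -0.1708, 0.0495]
tcp_rot: [-0.001, -0.092, 0.996, -0.0]
wrist_force: [-1.4, 0.1, 0.2]
width: 0.998
grip_force: 0.0
```

carry_out([
  {"delta_pos":[0,0,0],"delta_rot":[0,0,0]},
  {"delta_pos":[0,0,0],"delta_rot":[0,0,0]},
  {"delta_pos":[0,0,0],"delta_rot":[0,0,0]},
  {"delta_pos":[0,0,0],"delta_rot":[0,0,0]},
  {"delta_pos":[0,0,0],"delta_rot":[0,0,0]},
], grip=1, grip_force=22)

```text
time_s: 7.37
ee_pos: [0.4675, -0.171, 0.0526]
tcp_rot: [0.002, -0.091, 0.996, 0.0]
wrist_force: [-1.6, 2.9, 11.8]
width: 0.593
grip_force: 20.9
```

carry_out([
  {"delta_pos":[0,0,0],"delta_rot":[0,0,0]},
  {"delta_pos":[0,0,0],"delta_rot":[0,0,0]},
  {"delta_pos":[0,0,0],"delta_rot":[0,0,0]},
  {"delta_pos":[0,0,0],"delta_rot":[0,0,0]},
])

```text
time_s: 7.7
ee_pos: [0.4675, -0.1711, 0.0526]
tcp_rot: [0.002, -0.091, 0.996, 0.0]
wrist_force: [-1.6, 3.6, 11.0]
width: 0.597
grip_force: 20.9
```

carry_out([
  {"delta_pos":[0,0,-0.02],"delta_rot":[0,0,0]},
  {"delta_pos":[0,0,-0.05],"delta_rot":[0,0,0]},
  {"delta_pos":[0,0,-0.09],"delta_rot":[0,0,0]},
  {"delta_pos":[0,0,-0.13],"delta_rot":[0,0,0]},
  {"delta_pos":[0,0,-0.17],"delta_rot":[0,0,0]},
])

```text
time_s: 8.12
ee_pos: [0.4653, -0.1714, 0.0763]
tcp_rot: [-0.0, -0.091, 0.996, -0.0]
wrist_force: [-0.1, -0.0, -2.4]
width: 0.586
grip_force: 24.9
```

carry_out([
  {"delta_pos":[0,0,-0.1],"delta_rot":[0,0,0]},
  {"delta_pos":[0,0,-0.22],"delta_rot":[0,0,0]},
  {"delta_pos":[0,0,-0.34],"delta_rot":[0,0,0]},
  {"delta_pos":[0,0,-0.46],"delta_rot":[0,0,0]},
  {"delta_pos":[0,0,-0.55],"delta_rot":[0,0,0]},
])

```text
time_s: 8.53
ee_pos: [0.4654, -0.1717, 0.1598]
tcp_rot: [0.0, -0.091, 0.996, -0.0]
wrist_force: [0.5, -0.0, -3.5]
width: 0.583
grip_force: 24.9
```

```bash
python3 - <<'E'
from h import *
s=env.sense();print(s["ee_pos"],s["wrist_force"],s["width"])
f=env.grab_frame("top")
env.trace("tray","top")
for d in env.trace("tray","top"):
    m=d["region"].astype(np.uint8);r=cv2.minAreaRect(cv2.findNonZero(m));b=cv2.boxPoints(r)+0
    w=unproj("top",b,.018);print(d["p"],d["box"],w.mean(0),[np.linalg.norm(w[i]-w[i-1]).round(4) for i in(1,2)],[np.arctan2(*(w[i]-w[i-1])[::-1]).round(3) for i in (1,2)])
f=env.grab_frame("scene")
cv2.imwrite("pics/s6.png",cv2.resize(f[110:260,120:320,::-1],(800,600),interpolation=cv2.INTER_CUBIC))
print(delta((.459,.156,.15),.19+np.pi/2))
E
```

```text
[ 0.46538123 -0.17166257  0.15984052] [ 0.45885975 -0.00576469 -3.45319436] 0.5830724225162284
0.57 [156.3, 220.2, 26.2, 39.5] [0.45066837 0.3320401 ] [np.float64(0.0782), np.float64(0.13)] [np.float64(-1.418), np.float64(-2.971)]
(array([-0.355,  2.152,  0.053]), array([ 0.   ,  0.   , -0.005]))
```

View pics/s6.png

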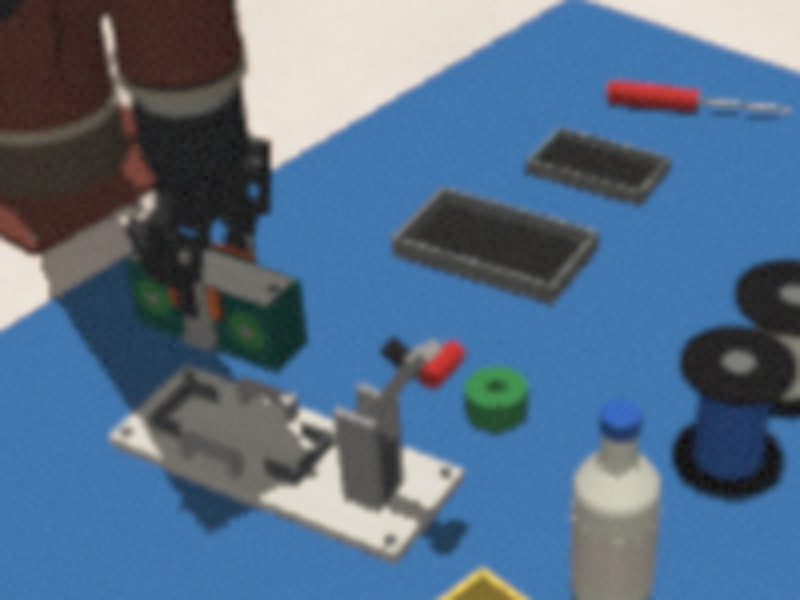

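```bash
python3 - <<'E'
from h import *
from scipy.optimize import minimize
M={}
for n,seed in(("top",(218,237)),("scene",(244,170))):
    f=cv2.imread(f"pics/{n}0.png");h=cv2.cvtColor(f,cv2.COLOR_BGR2HSV)
    m=((h[...,1]<110)).astype(np.uint8);_,l=cv2.connectedComponents(m,connectivity=4)
    k=(l==l[seed[1],seed[0]]).astype(np.uint8);c=cv2.findContours(k,0,2)[0]
    M[n]=cv2.drawContours(np.zeros_like(k),c,-1,1,-1);print(n,k.sum(),M[n].sum(),cv2.boundingRect(M[n]))
def hull(n,p):
    c,s=np.cos(p[2]),np.sin(p[2]);P=[[p[0]+c*a-s*b,p[1]+s*a+c*b,z] for a in(-.085,.085) for b in(-.05,.05) for z in(0,.022)]
    return cv2.convexHull(proj(n,P).astype(np.float32))
def cost(p,ns):
    t=0
    for n in ns:
        i=np.zeros(M[n].shape,np.uint8);cv2.fillConvexPoly(i,np.round((hull(n,p)*16)).astype(np.int32),255,cv2.LINE_AA,4)
        t+=np.abs(i/255.-M[n]).sum()
    return t
for ns in(["top"],["scene"],["top","scene"]):
    r=minimize(cost,[.459,.156,.19],args=(ns,),method="Nelder-Mead",options=dict(initial_simplex=[[.459,.156,.19],[.467,.156,.19],[.459,.164,.19],[.459,.156,.25]]));print(ns,r.x,r.fun)
E
```

```text
top 1380 1418 (199, 211, 38, 53)
scene 916 916 (218, 157, 52, 29)
['top'] [0.45525259 0.16092863 0.19429252] 111.15294117647059
['scene'] [0.45229157 0.16186888 0.18403703] 113.5921568627451
['top', 'scene'] [0.45561721 0.16159732 0.20063102] 225.67058823529413
```

carry_out([
  {"delta_pos":[-0.03,0.2,0],"delta_rot":[0,0,-0.005]},
  {"delta_pos":[-0.07,0.45,0],"delta_rot":[0,0,-0.005]},
  {"delta_pos":[-0.115,0.7,0],"delta_rot":[0,0,-0.005]},
  {"delta_pos":[-0.16,0.97,0],"delta_rot":[0,0,-0.005]},
])

```text
time_s: 9.07
ee_pos: [0.4614, -0.023, 0.1569]
tcp_rot: [-0.001, -0.094, 0.996, -0.0]
wrist_force: [1.0, 0.0, -3.6]
width: 0.586
grip_force: 25.0
```

carry_out([
  {"delta_pos":[-0.045,0.27,0],"delta_rot":[0,0,0]},
  {"delta_pos":[-0.09,0.54,0],"delta_rot":[0,0,0]},
  {"delta_pos":[-0.13,0.78,0],"delta_rot":[0,0,0]},
  {"delta_pos":[-0.16,0.95,0],"delta_rot":[0,0,0]},
  {"delta_pos":[-0.16,0.95,0],"delta_rot":[0,0,0]},
])

```text
time_s: 9.48
ee_pos: [0.4576, 0.1266, 0.1566]
tcp_rot: [-0.001, -0.099, 0.995, 0.0]
wrist_force: [-0.0, -0.3, -3.6]
width: 0.588
grip_force: 25.1
```

```bash
python3 - <<'E'
from h import *
s=env.sense();print(s["ee_pos"],s["wrist_force"],s["width"],delta((.459,.159,.08),.19+np.pi/2))
E
```

```text
[0.45763363 0.12657569 0.15655764] [-0.01987141 -0.33247137 -3.59162255] 0.5884171103398822 (array([-0.053,  0.21 ,  0.51 ]), array([ 0.   , -0.001,  0.005]))
```

carry_out([
  {"delta_pos":[-0.03,0.12,0],"delta_rot":[0,0,0.005]},
  {"delta_pos":[-0.053,0.21,0.1],"delta_rot":[0,0,0.005]},
  {"delta_pos":[-0.053,0.21,0.25],"delta_rot":[0,0,0.005]},
  {"delta_pos":[-0.053,0.21,0.4],"delta_rot":[0,0,0.005]},
  {"delta_pos":[-0.053,0.21,0.51],"delta_rot":[0,0,0.005]},
])

```text
time_s: 9.9
ee_pos: [0.4595, 0.1523, 0.0786]
tcp_rot: [-0.002, -0.091, 0.996, -0.001]
wrist_force: [0.7, -0.7, -3.3]
width: 0.589
grip_force: 25.0
```

carry_out([
  {"delta_pos":[0,0,0],"delta_rot":[0,0,0]},
  {"delta_pos":[0,0,0],"delta_rot":[0,0,0]},
])

```text
time_s: 10.07
ee_pos: [0.46, 0.1521, 0.0803]
tcp_rot: [-0.002, -0.091, 0.996, -0.001]
wrist_force: [0.5, 0.5, -3.9]
width: 0.582
grip_force: 25.2
```

```bash
python3 - <<'E'
from h import *
s=env.sense();print(s["ee_pos"],s["wrist_force"],s["width"])
f=env.grab_frame("scene")
cv2.imwrite("pics/s7.png",cv2.resize(f[130:205,200:300,::-1],(800,600),interpolation=cv2.INTER_CUBIC))
E
```

```text
[0.45998425 0.15206856 0.0802625 ] [ 0.49368581  0.5085322  -3.85222322] 0.5823656413229457
```

View pics/s7.png

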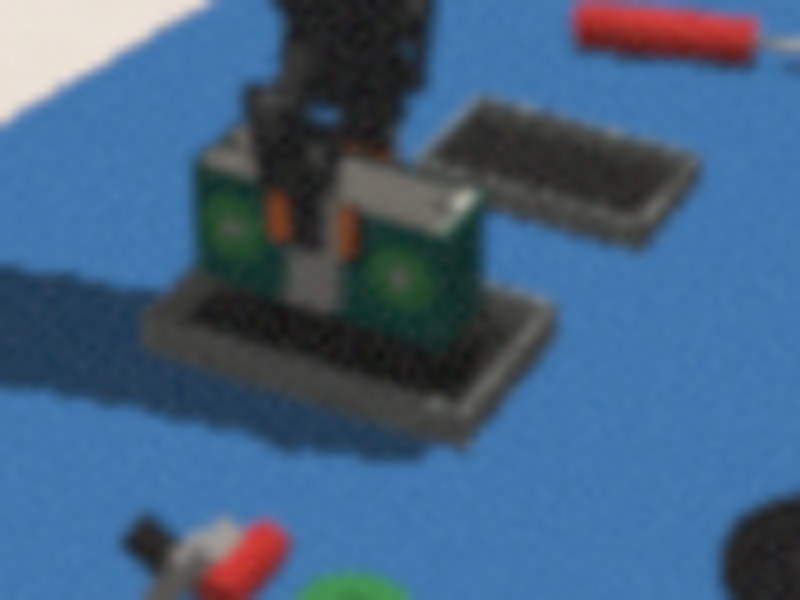

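```bash
python3 - <<'E'
from h import *
s=lambda p:np.array(p)/8+[200,130]-.44
R3=unproj("scene",s([[145,322],[465,418],[555,305]]),.022);B=unproj("scene",s([[148,348],[463,446]]),0)
print("rim",R3.round(4).tolist(),"base",B.round(4).tolist())
a=.19;u=np.array([np.cos(a),np.sin(a)]);v=np.array([-u[1],u[0]])
print("tray centre",(R3[0]+R3[2])/2,"from near-side edge mid",R3[:2].mean(0)+.05*v,B.mean(0)+.05*v,np.arctan2(*(R3[1]-R3[0])[::-1]),np.arctan2(*(B[1]-B[0])[::-1]))
C=unproj("scene",s([[198,272],[455,348]]),.0395);T=unproj("scene",s([[197,165],[445,235],[485,195]]),.0995)
print("cassette from bottom edge",C.mean(0)+.02*v,"top",T[:2].mean(0)+.02*v,(T[0]+T[2])/2,np.linalg.norm(C[1]-C[0]))
for c in((.457,.157),(.455,.160)):
  print(delta((c[0],c[1],.048),.19+np.pi/2))
E
```

```text
rim [[0.3879, 0.0907], [0.5497, 0.1237], [0.5296, 0.2193]] base [[0.3813, 0.0981], [0.5442, 0.1297]]
tray centre [0.45877007 0.15498836] from near-side edge mid [0.45935712 0.15629757] [0.45331556 0.16301848] 0.201376993247624 0.19179177373926726
cassette from bottom edge [0.4593197  0.15049373] top [0.45891794 0.14917569] [0.45986974 0.14772279] 0.13328988317169907
(array([0.02 , 0.034, 0.223]), array([-0.001, -0.001, -0.005]))
(array([0.03 , 0.056, 0.223]), array([-0.001, -0.001, -0.005]))
```

carry_out([
  {"delta_pos":[0.018,0.047,0],"delta_rot":[0,0,-0.006]},
  {"delta_pos":[0.018,0.047,0.05],"delta_rot":[0,0,-0.006]},
  {"delta_pos":[0.018,0.047,0.1],"delta_rot":[0,0,-0.006]},
  {"delta_pos":[0.018,0.047,0.15],"delta_rot":[0,0,-0.006]},
  {"delta_pos":[0.018,0.047,0.19],"delta_rot":[0,0,-0.006]},
])

```text
time_s: 10.53
ee_pos: [0.4568, 0.1595, 0.0521]
tcp_rot: [-0.0, -0.096, 0.995, -0.0]
wrist_force: [-0.2, -0.4, -4.5]
width: 0.581
grip_force: 25.2
```

carry_out([
  {"delta_pos":[0,0,0.01],"delta_rot":[0,0,0]},
  {"delta_pos":[0,0,0.02],"delta_rot":[0,0,0]},
  {"delta_pos":[0,0,0.02],"delta_rot":[0,0,0]},
  {"delta_pos":[0,0,0.02],"delta_rot":[0,0,0]},
])

```text
time_s: 10.87
ee_pos: [0.4573, 0.1595, 0.0501]
tcp_rot: [0.0, -0.096, 0.995, -0.0]
wrist_force: [-0.8, 0.1, -3.6]
width: 0.589
grip_force: 25.2
```

carry_out([
  {"delta_pos":[0,0,0.01],"delta_rot":[0,0,0]},
  {"delta_pos":[0,0,0.02],"delta_rot":[0,0,0]},
  {"delta_pos":[0,0,0.02],"delta_rot":[0,0,0]},
  {"delta_pos":[0,0,0.02],"delta_rot":[0,0,0]},
])

```text
time_s: 11.2
ee_pos: [0.4571, 0.1595, 0.047]
tcp_rot: [-0.0, -0.096, 0.995, -0.0]
wrist_force: [0.5, 0.2, -3.3]
width: 0.584
grip_force: 25.2
```

carry_out([
  {"delta_pos":[0,0,0.006],"delta_rot":[0,0,0]},
  {"delta_pos":[0,0,0.012],"delta_rot":[0,0,0]},
  {"delta_pos":[0,0,0.012],"delta_rot":[0,0,0]},
  {"delta_pos":[0,0,0.012],"delta_rot":[0,0,0]},
])

```text
time_s: 11.53
ee_pos: [0.4572, 0.1596, 0.0458]
tcp_rot: [0.0, -0.096, 0.995, 0.0]
wrist_force: [-4.3, -0.6, 5.9]
width: 0.585
grip_force: 27.4
```

carry_out([
  {"delta_pos":[0,0,0],"delta_rot":[0,0,0]},
  {"delta_pos":[0,0,0],"delta_rot":[0,0,0]},
  {"delta_pos":[0,0,0],"delta_rot":[0,0,0]},
  {"delta_pos":[0,0,0],"delta_rot":[0,0,0]},
  {"delta_pos":[0,0,0],"delta_rot":[0,0,0]},
], grip=-1)

```text
time_s: 11.95
ee_pos: [0.4573, 0.1596, 0.0453]
tcp_rot: [0.0, -0.096, 0.995, 0.0]
wrist_force: [0.5, 0.1, -0.6]
width: 1.002
grip_force: 0.0
```

carry_out([
  {"delta_pos":[0,0,-0.1],"delta_rot":[0,0,0]},
  {"delta_pos":[0,0,-0.3],"delta_rot":[0,0,0]},
  {"delta_pos":[0,0,-0.5],"delta_rot":[0,0,0]},
  {"delta_pos":[0,0,-0.75],"delta_rot":[0,0,0]},
  {"delta_pos":[0,0,-1],"delta_rot":[0,0,0]},
])

```text
time_s: 12.37
ee_pos: [0.4567, 0.1591, 0.1966]
tcp_rot: [-0.0, -0.096, 0.995, -0.0]
wrist_force: [0.9, 0.8, 0.2]
width: 0.999
grip_force: 0.0
```

carry_out([
  {"delta_pos":[0,0.25,0],"delta_rot":[0,0,0]},
  {"delta_pos":[0,0.5,0],"delta_rot":[0,0,0]},
  {"delta_pos":[0,0.75,0],"delta_rot":[0,0,0]},
  {"delta_pos":[0,1,0],"delta_rot":[0,0,0]},
  {"delta_pos":[0,1,0],"delta_rot":[0,0,0]},
])

```text
time_s: 12.78
ee_pos: [0.4253, 0.3146, 0.1951]
tcp_rot: [-0.0, -0.1, 0.995, 0.001]
wrist_force: [-0.8, 1.1, -0.5]
width: 1.0
grip_force: 0.0
```

```bash
python3 - <<'E'
from h import *
f=env.grab_frame("scene");g=env.grab_frame("top")
a=cv2.resize(f[130:205,200:300,::-1],(400,300),interpolation=cv2.INTER_CUBIC)
b=cv2.resize(g[190:280,180:300,::-1],(400,300),interpolation=cv2.INTER_CUBIC)
c=cv2.resize(f[110:260,120:320,::-1],(400,300),interpolation=cv2.INTER_CUBIC)
cv2.imwrite("pics/s8.png",np.vstack([np.hstack([a,b]),np.hstack([c,c*0])]))
E
```

```text
(no output)
```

View pics/s8.png

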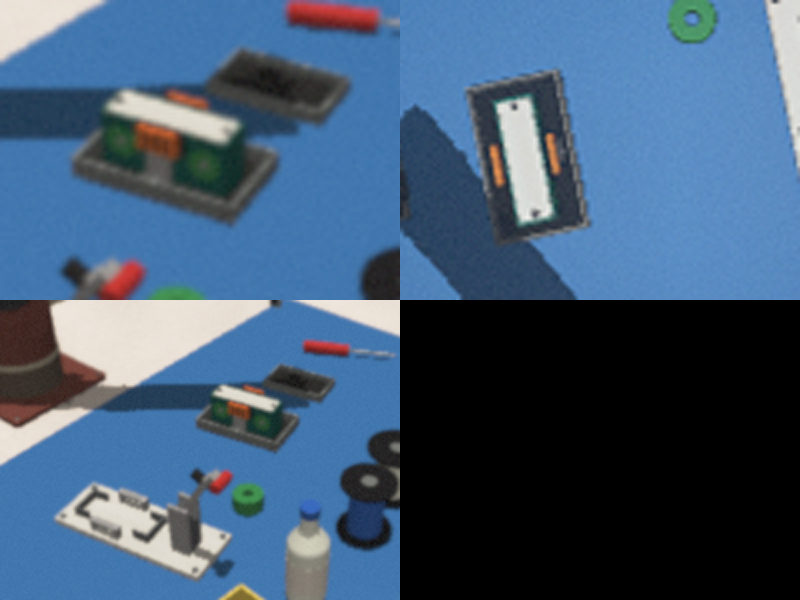

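```bash
python3 -c "
from workcell import env
print(env.hand_in())"
```

```text
the job is handed in; nothing more can be done
None
```

The job is handed in with no verdict returned: in the last pictures the clamp stands open, the cassette sits upright, lengthways and roughly centred in the larger tray with both buttons out, and the arm is clear.

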